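# Open the latched slide case and snap its inner cover home

## Robot

A 6-joint arm with a two-finger parallel gripper is mounted at the origin on a cart in front of the work surface, level with it; the furniture and walls round the work are solid. World frame = base frame: x ahead of the robot, y to its left, z up, the work surface at z = 0. Lengths are in mm, angles in degrees, forces in N, time in s.
With the tool pointing down it reaches from about 350 to 850 mm from the base axis. Payload 8.1 kg.
Tool frame: the origin (TCP) lies between the finger pads; the fingertips stand 17 mm ahead of it and the grasp point (between the pads) lies 2 mm behind it; z points along the fingers, y is the line along which they close (so a half turn about z gives the same grasp; the last joint's range is limited). The gripper opens to 85 mm and grips with 20 to 120 N. Pads are 22 mm wide; open, the fingers measure 114 mm over their backs; the gripper's body (76 mm by 85 mm) begins 54 mm behind the grasp point. The pads swing forward as they close: fully open they stand 13 mm farther back than shut.
Start: joints at [65.466, 7.471, 85.268, -0, 87.261, -4.893], TCP at [201.654, 565.103, 248.292] pointing down, gripper open.
Joint ranges: [-169.43, 169.43], [-51.17, 129.36], [1.28, 143.12], [-76.62, 256.62], [0, 156.53], [-152.29, 152.29]. Speed limits (degrees/s): [136.94, 136.94, 159.86, 180, 180, 180].

## Interface

Orientations are given as [roll, pitch, yaw] about the fixed x, y, z axes, in that order (R = Rz(yaw) Ry(pitch) Rx(roll)).
In Python, from bench import sense, snapshot, hand_in, trace, place_of gives the robot as it stands.
- The arm moves only by the shell command python3 -m handwheel 'ROWS' [FORCE]. ROWS is JSON, a list of rows, each a list of 7 numbers: the opening, from -1 (shut) to 1 (fully open), then the shift along the tool's x, y, z in cm, then the turn, a rotation vector about the tool's x, y, z in rad. A call has 1 to 12 rows; each row shifts and turns the commanded pose from where the row before left it, along the tool's axes as they then stand; what a row does not reach is not made up. A row lasts 1/12 s, in which the tool goes at most 41.7 mm and 7.16 degrees, less where a joint would pass 70% of its speed; a pose out of reach is approached as far as the arm can. A call with a gripper value outside its range is refused whole. The fingers move at their own pace and stop on an object; FORCE is the grip in N (left out, the last holds). Time passes only in rows, so rows that do not move let the fingers close. It gives the time, the measured TCP pose, the force, the opening and the grip force at its end, in the units of the state.
- sense(): the state, without advancing time (a new reading comes with each control period).
- snapshot(name): name is "scene" or "top" or "wrist"; returns a dict with "image" (480x640x3 uint8, red, green, blue), "intrinsics" (3x3 intrinsics, pixels), "k1" (the pictures are not rectified: a ray, as slopes to the right and down, at radius r is drawn at 1 + k1 r^2 times it, then the intrinsics apply), "R" (3x3) and "t" (3): a world point X has camera coordinates R X + t. Camera axes: x right, y down, z forward; pixel columns grow to the right and rows downward; lengths in mm; the calibration is good to about 2 mm. A picture is of the moment at which its call begins. There is no depth.
- hand_in(): hands the job in; it is judged then, once.
Trained networks look in a picture, given as the dict that the camera call returned (one of the last four; its "shot" number tells which), for a name from the list of things; names that differ only in an ending like _2 or _b are one class to them, and where a whole thing is asked for, a point or a joint stands for the part that bears it (a point fixed in the world has none). Each returns a list of dicts, best first, with "conf" (0 to 1); they miss things now and then, are a little off and sometimes report something else, mostly with a low value. They report only what shows in the picture. A call takes as long as a camera call.
- trace(picture, query): "pixels" (480x640 bool, what is visible of it).
- place_of(picture, query): "location" ([x, y, z] in mm, in world coordinates, good to about 4 mm: a listed point, or the origin of a listed thing).
The state is a dict: "time": time; "joint_pos": joint angles; "qd": joint speeds; "joint_efforts": joint torques, N m; "tool_pos": TCP position; "tcp_rot": TCP orientation; "ft_force": force on the tool from outside, world axes, zero at the start; "wrist_torque": the same for the moment, N m; "finger_gap": finger opening in mm; "grip_force": force on a finger pad.
Only numpy, scipy, OpenCV 4.12 (cv2) and the standard library are available. Lean on these libraries where they do the work, as an engineer would, in place of code of your own. Each camera call takes 0.05 s, during which the arm holds its last target. There are 200 camera calls.

## Task

The inner cover of the slide transport case has popped up in transit. Lift the yellow paddle on the front of the case to free the hidden catch, swing the green lid right back until it stays open by itself, then press the clear inner cover straight down until both clips snap and it is fully home. Let go of everything, with the paddle sprung back and the lid still open, and leave the bottle, beaker and dish beside the case where they are.

Things in the scene. Friction and masses are not known exactly. Their poses are not given: they have to be found in the camera images.
- case: Grey slide transport case fixed to the table, 130 mm deep (its x) by 150 mm wide (its y), open box 75 mm high with 4 mm walls. Origin at the centre of its underside; x points from its front (paddle side, towards the robot) to its back (hinge side), y to its left, z up.
- paddle (a joint): Yellow paddle about its pin, rad: 0 as found (hanging 60 degrees below level), grows as the lip is lifted outward and up, stop at 0.95 (nearly level). Spring return: about 2 N at the lip as found, 5 N at the stop. Lifting draws back a pawl hidden in the lid; it comes free somewhere from 0.4 to 0.7 rad, differently each time, and slides back if the paddle is released.
- paddle_lip (a point): Centre of the paddle's lip: a round bar 12 mm thick, 40 mm long along the case's y, 45 mm from the pin, on a 34 mm wide plate. As found 96 mm in front of the case centre, 58 mm above the table, 25 mm clear of the case front. Pinch it by its two ends; it turns in the grip. The lid's hood is 47 mm above it and reaches 8 mm further forward: come from the front, tool tilted 30 to 45 degrees.
- paddle_hinge (a point): Centre of the paddle's pin, which runs along the case's y; fixed to the lid, 74 mm in front of the case centre and 97 mm above the table while the lid is shut. Moves with the lid.
- lid (a joint): Angle of the green lid about its back hinge, rad: 0 shut, grows as it opens upward and back, stop at 1.8. Lid mass about 0.3 kg; below about 1.35 rad it falls shut if let go, beyond that it falls back against its stop and stays.
- lid_hinge (a point): Centre of the lid's hinge line, which runs along the case's y, 65 mm behind the case centre and 78 mm above the table. Does not move as the lid opens. The shut lid's top is 110 mm above the table and reaches forward as a flat hood, 150 mm wide and 5 mm thick, to 104 mm in front of the case centre.
- cover (a joint): How far the clear inner cover has been pressed down, m: 0 as found, 0.010 fully home (stop). It slides only straight down; two spring clips resist with about 10 to 15 N in all, most near 4 mm, easing beyond 6 mm as they snap under the rims of the insert and pull it home. Let go before that, it may stand half way.
- cover_pad (a point): Centre of the top of the round orange press pad (38 mm in diameter) in the middle of the clear cover (74 by 104 mm), 8 mm behind the case centre. 71.5 mm above the table as found, 61.5 mm when home; under the shut lid, reached from above once the lid is open.
- stain_bottle: Loose brown bottle with white cap, 42 mm in diameter, 92 mm high, standing at the left of the case, towards its back; leave it. Origin at the centre of its underside.
- beaker: Loose small clear beaker, 47 mm in diameter, 56 mm high, standing at the left of the case, towards its front; leave it. Origin at the centre of its underside.
- dish: Loose clear petri dish, 59 mm in diameter, 14 mm high, lying at the right of the case, towards its front; leave it. Origin at the centre of its underside.

How it is judged (in metres and radians):
On the way, in this order (a step that is already met when the one before it is completed fails the run):
1. the paddle has been lifted (beyond 0.35 rad) with the lid still down (below 0.2 rad) (value of joint paddle above 0.35 rad and value of joint lid below 0.2 rad), for 0.05 s.
2. the lid is swung right back (beyond 1.6 rad) (value of joint lid above 1.6 rad), for 0.2 s.
3. the inner cover is snapped home (value of joint cover above 0.0085 m), for 0.2 s.
At the end, for the whole second after the job is handed in: The lid stands open by itself beyond 1.6 rad, the paddle has sprung back to within 0.1 rad of its rest, and the inner cover is down within 1.5 mm of fully home (value of joint lid above 1.6 rad and value of joint paddle below 0.1 rad and value of joint cover above 0.0085 m); the robot touches nothing.
It fails at once if the brown bottle is shifted by more than 30 mm or tipped (distance of stain_bottle from where it was at the start of the episode above 0.03 m or angle between stain_bottle's own z axis and vertical above 0.5 rad).
It fails at once if the beaker is shifted by more than 30 mm or tipped (distance of beaker from where it was at the start of the episode above 0.03 m or angle between beaker's own z axis and vertical above 0.5 rad).
It fails at once if the petri dish is shifted by more than 30 mm or tipped (distance of dish from where it was at the start of the episode above 0.03 m or angle between dish's own z axis and vertical above 0.5 rad).
It also fails if it takes over 48 s, if anything falls off the work surface, if the arm or the gripper's body presses on something with over 40 N, if the wrist force passes 120 N, or if a joint passes its speed limit or range.

## Working session

There is one attempt and no reset: what is moved stays moved. The work goes in short steps, Python scripts to look and compute and a shell command to move; the robot and the scene stay as the last step left them, time stands still between calls to the robot, and variables do not carry over. Pictures are saved under pics/ and viewed, at most 10 in all, crops included, and the job is handed in when it is done.

```bash
mkdir -p pics; ls; cat > h.py <<'E'
import numpy as np, cv2
from bench import *
from scipy.spatial.transform import Rotation as Ro
def save(s,n): cv2.imwrite('pics/'+n+'.png',s['image'][:,:,::-1])
def pix(s,X):
    c=s['R']@np.array(X,float)+s['t']; p=c[:2]/c[2]; p=p*(1+s['k1']*(p@p)); K=np.array(s['intrinsics']); return (K@np.r_[p,1])[:2]
E
python3 - <<'E'
from h import *
print(sense())
for n in ['scene','top']:
    s=snapshot(n); save(s,n+'0')
    for q in ['case','paddle_lip','paddle_hinge','lid_hinge','stain_bottle','beaker','dish']:
        print(n,q,[(np.round(d['location']),round(d['conf'],2)) for d in place_of(s,q)[:2]])
E
```

```text
pics
{'time': 0.0, 'joint_pos': array([ 6.54655284e+01,  7.51362036e+00,  8.53300433e+01, -6.98835405e-04,
        8.72601325e+01, -4.89219146e+00]), 'qd': array([ 0.01508356, -0.11333429,  0.07130712, -0.04517324, -0.04731142,
       -0.03052474]), 'joint_efforts': array([ 1.08987944e-03, -5.69413126e+01, -5.00537968e+01, -1.66920868e-04,
        1.52138004e-02,  3.61003652e-05]), 'tool_pos': array([201.4484675 , 564.62626814, 247.25257609]), 'tcp_rot': array([-1.79896523e+02, -8.15641234e-03,  1.60357747e+02]), 'ft_force': array([0.03631014, 0.19067751, 0.02745449]), 'wrist_torque': array([ 0.00258342,  0.03376483, -0.01151419]), 'grip_force': 0.0, 'finger_gap': 85.16996330527084}
scene case [(array([587., 125.,  -3.]), 0.83)]
scene paddle_lip [(array([496.,  92.,  55.]), 0.58)]
scene paddle_hinge [(array([519., 100.,  94.]), 0.85)]
scene lid_hinge [(array([649., 145.,  80.]), 0.62)]
scene stain_bottle [(array([574., 266.,   0.]), 0.96)]
scene beaker [(array([493., 250.,   1.]), 0.75), (array([570., 269.,  -1.]), 0.26)]
scene dish [(array([649., 145.,  81.]), 0.67), (array([556., -28.,   4.]), 0.61)]
top case [(array([588., 120.,   0.]), 0.86)]
top paddle_lip [(array([499.,  95.,  57.]), 0.59)]
top paddle_hinge [(array([520., 100.,  97.]), 0.92)]
top lid_hinge [(array([650., 142.,  77.]), 0.83)]
top stain_bottle [(array([570., 268.,  -1.]), 0.97)]
top beaker [(array([493., 256.,  -4.]), 0.61)]
top dish [(array([554., -26.,  -0.]), 0.84)]
```

View pics/scene0.png

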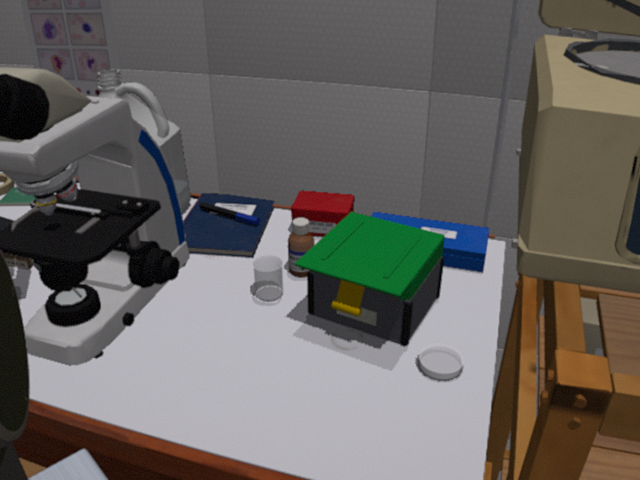

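View pics/top0.png

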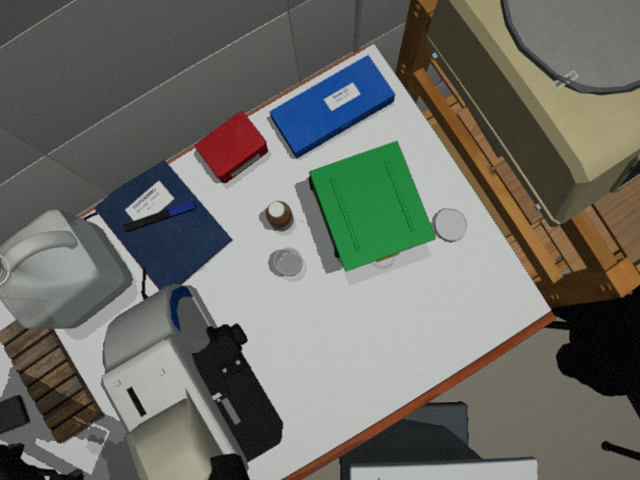

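Scene: lid at (370,255), paddle lip at (346,308), bottle at (300,250), beaker at (268,275), dish at (440,360). The top view agrees, with the lid centred at (372,205). The microscope stands to the left, so I'll check where it is relative to the path while refining the case pose.

```bash
cat >> h.py <<'E'
def ray(s,uv):
    K=np.array(s['intrinsics'],float)
    p=cv2.undistortPoints(np.array(uv,float).reshape(-1,1,2),K,np.array([s['k1'],0,0,0.])).reshape(-1,2)
    R=np.array(s['R']); return -R.T@s['t'], np.c_[p,np.ones(len(p))]@R
def onz(s,uv,z):
    o,d=ray(s,uv); return o+d*((z-o[2])/d[:,2])[:,None]
def pose():
    s=sense(); return np.array(s['tool_pos']), Ro.from_euler('xyz',s['tcp_rot'],degrees=True)
def steps(p1,R1,n,p0=None,R0=None):
    if p0 is None: p0,R0=pose()
    w=(R0.inv()*R1).as_rotvec()/n; r=Ro.from_rotvec(w)
    S=sum(np.linalg.matrix_power(r.as_matrix(),k) for k in range(n))
    d=np.linalg.solve(S,R0.inv().apply(p1-p0))
    print('rows',n,'cm',np.round(d/10,2),'rad',np.round(w,3),'|mm|',round(np.linalg.norm(d),1),'deg',round(np.degrees(np.linalg.norm(w)),1))
E
python3 - <<'E'
from h import *
s=snapshot('top')
m=max(trace(s,'lid'),key=lambda d:d['conf'])['pixels'].astype('u1')
im=s['image'].astype(int); g=((im[...,1]>im[...,0]*1.8)&(im[...,1]>im[...,2]*1.8)&(im[...,1]>60)).astype('u1')
for M in (m,g):
    c=max(cv2.findContours(M,cv2.RETR_EXTERNAL,cv2.CHAIN_APPROX_NONE)[0],key=cv2.contourArea).reshape(-1,2)
    P=onz(s,c,110)[:,:2].astype('f4'); r=cv2.minAreaRect(P); print(r,np.round(cv2.boxPoints(r)))
for z in (0,150,300): print(z,np.round(onz(s,[(170,290),(280,430),(245,330),(105,400),(80,325),(350,460),(380,180)],z)[:,:2]).tolist())
print(-np.array(s['R']).T@s['t'])
s=snapshot('scene'); print(-np.array(s['R']).T@s['t'])
E
```

```text
((571.22119140625, 116.41581726074219), (172.14389038085938, 152.6306915283203), 17.586069107055664) [[466. 163.]
 [512.  18.]
 [676.  70.]
 [630. 215.]]
((571.830078125, 116.42922973632812), (166.7314453125, 149.10360717773438), 18.49238395690918) [[469. 161.]
 [516.  19.]
 [675.  72.]
 [627. 214.]]
0 [[453.0, 463.0], [214.0, 274.0], [383.0, 331.0], [263.0, 580.0], [393.0, 628.0], [162.0, 158.0], [639.0, 93.0]]
150 [[442.0, 421.0], [238.0, 259.0], [382.0, 308.0], [279.0, 520.0], [391.0, 561.0], [194.0, 160.0], [601.0, 104.0]]
300 [[431.0, 378.0], [262.0, 244.0], [381.0, 284.0], [296.0, 460.0], [388.0, 494.0], [225.0, 162.0], [562.0, 116.0]]
[ 377.04577285  170.99677214 1023.14707278]
[  47.66608356 -347.8430291   526.98564035]
```

```bash
python3 - <<'E'
from h import *
s=snapshot('scene')
o,d=ray(s,[(110,72),(20,70),(170,180),(60,140)])
for D in (0.,): 
  for v in d:
    # points along ray at y=250,300,400,450
    for y in (260,300,350,400,450): print(np.round(o+v*(y-o[1])/v[1]),end=' ')
    print()
C=np.array([589,122.5,0]); yaw=18.2
B=Ro.from_euler('z',yaw,degrees=True)
def tgt(tilt,p):  # tool z = forward tilt from down ; y=case y
    z=np.array([np.sin(np.radians(tilt)),0,-np.cos(np.radians(tilt))]); y=np.array([0,1,0]); x=np.cross(y,z)
    return C+B.apply(p), B*Ro.from_matrix(np.c_[x,y,z])
p0,R0=pose()
up=p0+[0,0,230]
for n in (8,12): steps(up,R0,n)
t=np.radians(42); zt=np.array([np.sin(t),0,-np.cos(t)])
pre,Rp=tgt(42,np.array([-96,0,58])-zt*90)
print(pre)
hi=pre+[0,0,250]
steps(hi,Rp,24,up,R0); steps(hi,Rp,12,up,R0)
print(hi,np.hypot(*hi[:2]))
E
```

```text
[305. 260. 373.] [322. 300. 363.] [343. 350. 350.] [365. 400. 338.] [386. 450. 325.] 
[212. 260. 394.] [223. 300. 385.] [237. 350. 374.] [250. 400. 363.] [264. 450. 353.] 
[360. 260. 229.] [380. 300. 210.] [406. 350. 185.] [432. 400. 161.] [458. 450. 136.] 
[238. 260. 314.] [250. 300. 300.] [266. 350. 283.] [282. 400. 265.] [297. 450. 248.] 
rows 8 cm [ 0.   -0.   -2.87] rad [0. 0. 0.] |mm| 28.8 deg 0.0
rows 12 cm [ 0.   -0.   -1.92] rad [0. 0. 0.] |mm| 19.2 deg 0.0
[440.59369932  73.70649102 124.88303429]
rows 24 cm [-0.9  -2.09  0.71] rad [-0.01  -0.029 -0.026] |mm| 23.8 deg 2.3
rows 12 cm [-1.88 -4.15  1.41] rad [-0.02  -0.059 -0.053] |mm| 47.7 deg 4.7
[440.59369932  73.70649102 374.88303429] 446.71630224895176
```

```bash
python3 -m handwheel '[[0.6,0,0,-2.9,0,0,0],[0.6,0,0,-2.9,0,0,0],[0.6,0,0,-2.9,0,0,0],[0.6,0,0,-2.9,0,0,0],[0.6,0,0,-2.9,0,0,0],[0.6,0,0,-2.9,0,0,0],[0.6,0,0,-2.9,0,0,0],[0.6,0,0,-2.9,0,0,0]]' 30
cat >> h.py <<'E'
C=np.array([589,122.5,0]); yaw=18.2
B=Ro.from_euler('z',yaw,degrees=True)
def zt(t): t=np.radians(t); return np.array([np.sin(t),0,-np.cos(t)])
def tgt(tilt,p):
    z=zt(tilt); y=np.array([0,1,0]); return C+B.apply(p), B*Ro.from_matrix(np.c_[np.cross(y,z),y,z])
def incase():
    p,R=pose(); z=(B.inv()*R).as_matrix()
    print('case-frame tcp',np.round(B.inv().apply(p-C),1),'tilt',np.round(np.degrees(np.arctan2(z[0,2],-z[2,2])),1),'y-axis',np.round(z[:,1],3),'gap',round(sense()['finger_gap'],1),'F',np.round(B.inv().apply(sense()['ft_force']),1),'grip',round(sense()['grip_force'],1),'t',round(sense()['time'],2))
E
python3 - <<'E'
from h import *
incase()
p,R=tgt(0,[0,0,0]); a=np.array([430,72,470.])
steps(a,R,12); steps(a,R,16);steps(a,R,18)
pre,Rp=tgt(42,np.array([-96,0,58])-zt(42)*90)
steps(pre,Rp,12,a,R)
E
```

```text
time: 1.67
tool_pos: [201.6, 564.9, 481.9]
tcp_rot: [180.0, 0.0, 160.4]
ft_force: [-0.0, 0.7, -0.6]
finger_gap: 68.0
grip_force: 0.0
case-frame tcp [-229.9  541.3  481.9] tilt 0.0 y-axis [0.613 0.79  0.   ] gap 68.0 F [ 0.2  0.7 -0.6] grip 0.0 t 1.67
rows 12 cm [-2.1 -4.1  0.1] rad [ 0.     0.    -0.055] |mm| 46.1 deg 3.2
rows 16 cm [-1.56 -3.09  0.07] rad [ 0.     0.    -0.041] |mm| 34.6 deg 2.4
rows 18 cm [-1.38 -2.75  0.07] rad [ 0.     0.    -0.037] |mm| 30.7 deg 2.1
rows 12 cm [ 0.88 -0.01  2.81] rad [ 0.    -0.061 -0.   ] |mm| 29.4 deg 3.5
```

```bash
python3 -m handwheel '[[0.6,-1.56,-3.09,0.07,0,0,-0.041],[0.6,-1.56,-3.09,0.07,0,0,-0.041],[0.6,-1.56,-3.09,0.07,0,0,-0.041],[0.6,-1.56,-3.09,0.07,0,0,-0.041],[0.6,-1.56,-3.09,0.07,0,0,-0.041],[0.6,-1.56,-3.09,0.07,0,0,-0.041],[0.6,-1.56,-3.09,0.07,0,0,-0.041],[0.6,-1.56,-3.09,0.07,0,0,-0.041],[0.6,-1.56,-3.09,0.07,0,0,-0.041],[0.6,-1.56,-3.09,0.07,0,0,-0.041],[0.6,-1.56,-3.09,0.07,0,0,-0.041],[0.6,-1.56,-3.09,0.07,0,0,-0.041]]'
python3 -m handwheel '[[0.6,-1.56,-3.09,0.07,0,0,-0.041],[0.6,-1.56,-3.09,0.07,0,0,-0.041],[0.6,-1.56,-3.09,0.07,0,0,-0.041],[0.6,-1.56,-3.09,0.07,0,0,-0.041],[0.6,0,0,0,0,0,0]]'
python3 - <<'E'
from h import *
incase()
pre,Rp=tgt(42,np.array([-96,0,58])-zt(42)*90)
steps(pre,Rp,12);steps(pre,Rp,14)
E
```

```text
time: 2.67
tool_pos: [342.9, 177.2, 472.4]
tcp_rot: [180.0, 0.1, -171.3]
ft_force: [0.9, 1.1, -0.1]
finger_gap: 68.4
grip_force: 0.0
time: 3.08
tool_pos: [432.0, 67.0, 467.5]
tcp_rot: [-179.9, -0.1, -162.2]
ft_force: [1.3, 0.9, -0.6]
finger_gap: 68.3
grip_force: 0.0
case-frame tcp [-166.5   -3.6  467.5] tilt -0.1 y-axis [ 0.007  1.    -0.001] gap 68.3 F [ 1.5  0.4 -0.6] grip 0.0 t 3.08
rows 12 cm [0.88 0.03 2.79] rad [-0.    -0.061 -0.   ] |mm| 29.2 deg 3.5
rows 14 cm [0.76 0.03 2.39] rad [-0.    -0.053 -0.   ] |mm| 25.0 deg 3.0
```

```bash
python3 -m handwheel '[[0.6,0.88,0.03,2.79,0,-0.061,0],[0.6,0.88,0.03,2.79,0,-0.061,0],[0.6,0.88,0.03,2.79,0,-0.061,0],[0.6,0.88,0.03,2.79,0,-0.061,0],[0.6,0.88,0.03,2.79,0,-0.061,0],[0.6,0.88,0.03,2.79,0,-0.061,0],[0.6,0.88,0.03,2.79,0,-0.061,0],[0.6,0.88,0.03,2.79,0,-0.061,0],[0.6,0.88,0.03,2.79,0,-0.061,0],[0.6,0.88,0.03,2.79,0,-0.061,0],[0.6,0.88,0.03,2.79,0,-0.061,0],[0.6,0.88,0.03,2.79,0,-0.061,0]]'
python3 -m handwheel '[[0.6,0,0,0,0,0,0],[0.6,0,0,0,0,0,0]]'
python3 - <<'E'
from h import *
incase()
s=snapshot('wrist'); save(s,'w1')
for q in ['paddle_lip','paddle_hinge']:
    for d in place_of(s,q)[:2]: print(q,d['conf'],np.round(d['location'],1),'case',np.round(B.inv().apply(np.array(d['location'])-C),1))
for t in trace(s,'paddle')[:2]:
    v,u=np.nonzero(t['pixels']); print('mask',t['conf'],u.min(),u.max(),v.min(),v.max())
for X in ([-96,-20,58],[-96,20,58],[-104,-75,110],[-104,75,110]): print(X,np.round(pix(s,C+B.apply(X))))
E
```

```text
time: 4.08
tool_pos: [471.9, 79.5, 196.1]
tcp_rot: [179.5, 38.1, -162.2]
ft_force: [-0.7, 0.8, -0.4]
finger_gap: 68.5
grip_force: 0.0
time: 4.25
tool_pos: [470.6, 79.6, 195.0]
tcp_rot: [179.5, 37.9, -162.1]
ft_force: [-0.5, -0.5, 0.1]
finger_gap: 68.4
grip_force: 0.0
case-frame tcp [-125.8   -3.8  195. ] tilt 37.9 y-axis [0.    1.    0.007] gap 68.4 F [-0.6 -0.4  0.1] grip 0.0 t 4.25
paddle_lip 0.61 [501.   93.4  58.1] case [-92.7  -0.2  58.1]
paddle_hinge 0.87 [518.4  97.3  97.7] case [-74.9  -1.9  97.7]
mask 0.58 293 354 146 203
mask 0.29 198 451 147 321
[-96, -20, 58] [295. 155.]
[-96, 20, 58] [354. 154.]
[-104, -75, 110] [196. 206.]
[-104, 75, 110] [455. 205.]
```

View pics/w1.png

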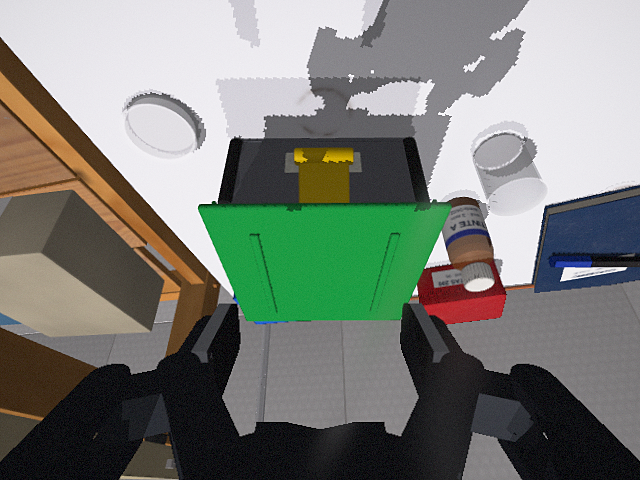

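```bash
python3 - <<'E'
from h import *
pre,Rp=tgt(42,np.array([-96,0,58])-zt(42)*90)
steps(pre,Rp,4)
g,_=tgt(42,np.array([-96,0,58])+zt(42)*3)
steps(g,Rp,6,pre,Rp)
E
```

```text
rows 4 cm [1.7  0.09 0.87] rad [ 0.001 -0.018 -0.001] |mm| 19.1 deg 1.0
rows 6 cm [-0.    0.    1.55] rad [0. 0. 0.] |mm| 15.5 deg 0.0
```

```bash
python3 -m handwheel '[[0.6,1.7,0.09,0.87,0.002,-0.018,0],[0.6,1.7,0.09,0.87,0.002,-0.018,0],[0.6,1.7,0.09,0.87,0.002,-0.018,0],[0.6,1.7,0.09,0.87,0.002,-0.018,0],[0.6,0,0,0,0,0,0]]'
python3 - <<'E'
from h import *
incase()
p,Rp=tgt(42,np.array([-96,0,58])+zt(42)*3)
steps(p,Rp,6)
s=snapshot('wrist'); save(s,'w2')
for X in ([-96,-20,58],[-96,20,58]): print(X,np.round(pix(s,C+B.apply(X))))
for t in trace(s,'paddle')[:1]:
    v,u=np.nonzero(t['pixels']); print('mask',t['conf'],u.min(),u.max(),v.min(),v.max())
E
```

```text
time: 4.87
tool_pos: [472.7, 73.9, 196.4]
tcp_rot: [179.4, 38.3, -162.2]
ft_force: [0.1, -0.2, -0.2]
finger_gap: 68.2
grip_force: 0.0
case-frame tcp [-125.6   -9.8  196.4] tilt 38.3 y-axis [0.    1.    0.008] gap 68.2 F [-0.  -0.2 -0.2] grip 0.0 t 4.87
rows 6 cm [1.1  0.15 2.14] rad [ 0.001 -0.011 -0.001] |mm| 24.1 deg 0.6
[-96, -20, 58] [303. 152.]
[-96, 20, 58] [362. 151.]
mask 0.87 302 361 144 200
```

View pics/w2.png

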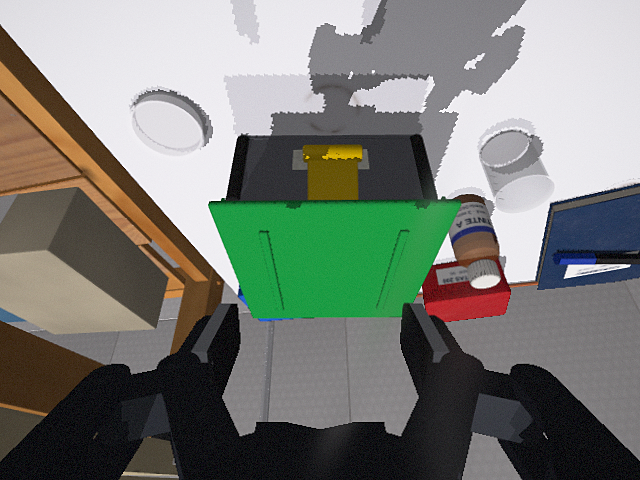

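The paddle is well placed (lip spans 302–361 at row 152), but the arm hardly moved, so I'll check the joints.

```bash
python3 - <<'E'
from h import *
s=sense(); print(np.round(s['joint_pos'],1),np.round(s['qd'],1))
E
```

```text
[ -10.   -51.1  143.1   21.2   55.3 -125. ] [ 0.2  0.  -0.1 -0.1  0.   0.2]
```

```bash
python3 - <<'E'
from h import *
p,Rp=tgt(34,[-128,0,108]); steps(p,Rp,6)
E
```

```text
rows 6 cm [0.91 0.15 1.16] rad [ 0.001  0.012 -0.001] |mm| 14.8 deg 0.7
```

```bash
python3 -m handwheel '[[0.6,0,0.3,0,0.002,0.036,0],[0.6,0,0.3,0,0.002,0.036,0]]'
python3 - <<'E'
from h import *
incase(); s=sense(); print(np.round(s['joint_pos'],1))
p,Rp=tgt(34,[-128,0,108]); steps(p,Rp,6)
E
```

```text
time: 5.13
tool_pos: [470.5, 79.6, 196.1]
tcp_rot: [179.7, 34.1, -162.2]
ft_force: [-0.0, -0.5, 0.2]
finger_gap: 68.3
grip_force: 0.0
case-frame tcp [-126.    -3.7  196.1] tilt 34.1 y-axis [0.004 1.    0.004] gap 68.3 F [-0.2 -0.5  0.2] grip 0.0 t 5.13
[  -6.7  -46.7  139.3   16.4   56.9 -119.9]
rows 6 cm [0.85 0.06 1.2 ] rad [ 0.     0.    -0.001] |mm| 14.7 deg 0.1
```

```bash
python3 -m handwheel '[[0.6,0.85,0.06,1.2,0,0,0],[0.6,0.85,0.06,1.2,0,0,0],[0.6,0.85,0.06,1.2,0,0,0],[0.6,0.85,0.06,1.2,0,0,0],[0.6,0.85,0.06,1.2,0,0,0],[0.6,0.85,0.06,1.2,0,0,0],[0.6,0,0,0,0,0,0]]'
python3 - <<'E'
from h import *
incase(); s=sense(); print(np.round(s['joint_pos'],1))
p,Rp=tgt(35,[-96,0,58]); steps(p,Rp,6)
E
```

```text
time: 5.72
tool_pos: [477.4, 84.2, 109.5]
tcp_rot: [179.5, 33.4, -162.1]
ft_force: [0.0, -0.6, 0.0]
finger_gap: 68.2
grip_force: 0.0
case-frame tcp [-118.    -1.5  109.5] tilt 33.4 y-axis [0.001 1.    0.008] gap 68.2 F [-0.2 -0.6  0. ] grip 0.0 t 5.72
[  -5.6  -36.9  143.1   19.    44.4 -123.8]
rows 6 cm [0.18 0.02 0.92] rad [ 0.001 -0.005 -0.001] |mm| 9.3 deg 0.3
```

```bash
python3 -m handwheel '[[0.6,0.4,0.08,0,0,0.025,0],[0.6,0.4,0.08,0,0,0.025,0],[0.6,0.4,0,0,0,0,0]]'
python3 - <<'E'
from h import *
incase(); s=sense(); print(np.round(s['joint_pos'],1))
p,Rp=tgt(31,[-96,0,58]); steps(p,Rp,6)
E
```

```text
time: 5.97
tool_pos: [468.7, 82.3, 106.9]
tcp_rot: [179.6, 30.7, -162.0]
ft_force: [0.0, -1.0, 0.6]
finger_gap: 68.1
grip_force: 0.0
case-frame tcp [-126.9   -0.6  106.9] tilt 30.7 y-axis [0.001 1.    0.006] gap 68.1 F [-0.3 -0.9  0.6] grip 0.0 t 5.97
[  -4.9  -36.3  142.1   16.3   46.9 -121.3]
rows 6 cm [-0.02  0.01  0.96] rad [ 0.001 -0.001 -0.001] |mm| 9.6 deg 0.1
```

```bash
python3 -m handwheel '[[0.6,0,0,0.96,0,0,0],[0.6,0,0,0.96,0,0,0],[0.6,0,0,0.96,0,0,0],[0.6,0,0,0.96,0,0,0],[0.6,0,0,0.96,0,0,0],[0.6,0,0,0.9,0,0,0],[0.6,0,0,0,0,0,0]]'
python3 - <<'E'
from h import *
incase(); s=sense(); print(np.round(s['joint_pos'],1))
s=snapshot('wrist'); save(s,'w3')
for d in place_of(s,'paddle_lip')[:2]: print(d['conf'],'case',np.round(B.inv().apply(np.array(d['location'])-C),1))
E
```

```text
time: 6.55
tool_pos: [495.2, 92.0, 55.4]
tcp_rot: [179.5, 30.6, -162.1]
ft_force: [-0.8, -0.1, 0.2]
finger_gap: 68.5
grip_force: 0.0
case-frame tcp [-98.7   0.3  55.4] tilt 30.6 y-axis [0.    1.    0.007] gap 68.5 F [-0.8  0.1  0.2] grip 0.0 t 6.55
[  -2.9  -22.4  139.3   18.8   35.9 -123.6]
0.93 case [-95.5  -3.3  56.1]
```

View pics/w3.png

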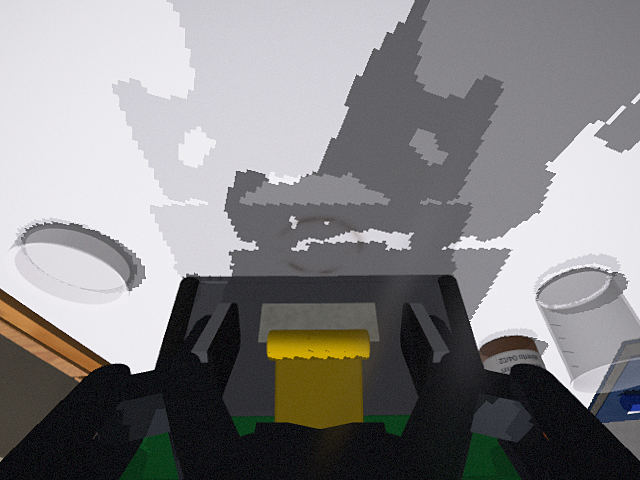

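The lip (268–370, row 345) sits between the pads (u 220 and 425), so I'll close on it.

```bash
python3 -m handwheel '[[-0.1,0,0,0,0,0,0],[-0.1,0,0,0,0,0,0],[-0.2,0,0,0,0,0,0],[-0.3,0,0,0,0,0,0],[-0.3,0,0,0,0,0,0],[-0.3,0,0,0,0,0,0],[-0.3,0,0,0,0,0,0]]' 40
python3 - <<'E'
from h import *
incase()
# lip path about pin: paddle angle a => below-level angle 60-deg(a)
pin=np.array([-74,0,97.]); 
for a in (0,.2,.4,.6,.8): 
    b=np.radians(60)-a; print(a,np.round(pin+45*np.array([-np.cos(b),0,-np.sin(b)]),1))
p0=np.array([-98.7,0,55.4])
b=np.radians(60)
for a0,a1 in ((0,.3),(.3,.6),(.6,.9)):
    f=lambda a:pin+45*np.array([-np.cos(b-a),0,-np.sin(b-a)])
    P0,R0=tgt(31,f(a0));P1,R1=tgt(31,f(a1)); steps(P1,R1,4,P0,R0)
E
```

```text
time: 7.23
tool_pos: [496.1, 91.6, 57.2]
tcp_rot: [179.6, 30.8, -162.1]
ft_force: [-5.1, -2.1, 6.2]
finger_gap: 38.9
grip_force: 39.5
case-frame tcp [-97.9  -0.4  57.2] tilt 30.8 y-axis [0.001 1.    0.006] gap 38.9 F [-5.5 -0.4  6.2] grip 39.5 t 7.23
0 [-96.5   0.   58. ]
0.2 [-103.8    0.    63.3]
0.4 [-109.9    0.    69.9]
0.6 [-114.6    0.    77.5]
0.8 [-117.6    0.    86. ]
rows 4 cm [ 0.12  0.   -0.32] rad [0. 0. 0.] |mm| 3.4 deg 0.0
rows 4 cm [ 0.02 -0.   -0.34] rad [0. 0. 0.] |mm| 3.4 deg 0.0
rows 4 cm [-0.08  0.   -0.33] rad [0. 0. 0.] |mm| 3.4 deg 0.0
```

```bash
python3 -m handwheel '[[-0.3,0.12,0,-0.32,0,0,0],[-0.3,0.12,0,-0.32,0,0,0],[-0.3,0.12,0,-0.32,0,0,0],[-0.3,0.12,0,-0.32,0,0,0],[-0.3,0.02,0,-0.34,0,0,0],[-0.3,0.02,0,-0.34,0,0,0],[-0.3,0.02,0,-0.34,0,0,0],[-0.3,0.02,0,-0.34,0,0,0],[-0.3,-0.08,0,-0.33,0,0,0],[-0.3,-0.08,0,-0.33,0,0,0],[-0.3,-0.08,0,-0.33,0,0,0],[-0.3,0,0,0,0,0,0]]'
python3 - <<'E'
from h import *
incase(); print(np.round(sense()['joint_pos'],1))
s=snapshot('scene'); save(s,'s4')
for q in ['paddle_lip','paddle_hinge']:
    for d in place_of(s,q)[:1]: print(q,d['conf'],'case',np.round(B.inv().apply(np.array(d['location'])-C),1))
E
```

```text
time: 8.23
tool_pos: [476.8, 85.1, 88.0]
tcp_rot: [179.6, 31.0, -162.1]
ft_force: [9.4, 4.3, -3.6]
finger_gap: 38.5
grip_force: 41.4
case-frame tcp [-118.3   -0.5   88. ] tilt 31.0 y-axis [0.001 1.    0.006] gap 38.5 F [10.2  1.2 -3.6] grip 41.4 t 8.23
[  -4.4  -32.1  141.8   17.3   42.7 -122.3]
paddle_lip 0.51 case [-108.8    1.1   82.9]
paddle_hinge 0.91 case [-73.   -1.9 105.3]
```

```bash
cat >> h.py <<'E'
def arc(th0,th1,t0,t1,n,off,p0=None,R0=None):
    f=lambda th:np.array([65,0,78])+np.array([-off[0]*np.cos(th)+off[1]*np.sin(th),0,off[0]*np.sin(th)+off[1]*np.cos(th)])
    P1,R1=tgt(t1,f(th1))
    if p0 is None and th0 is not None: p0,R0=tgt(t0,f(th0))
    print('th',th1,np.round(f(th1)),end=' '); steps(P1,R1,n,p0,R0)
E
python3 - <<'E'
from h import *
T=np.linspace(0,1.65,7); L=np.linspace(31,-5,7)
for i in range(6): arc(T[i],T[i+1],L[i],L[i+1],6,(183.3,10))
E
```

```text
th 0.27499999999999997 [-109.    0.  137.] rows 6 cm [-0.53  0.   -0.65] rad [-0.     0.017  0.   ] |mm| 8.4 deg 1.0
th 0.5499999999999999 [-86.   0. 182.] rows 6 cm [-0.64 -0.   -0.55] rad [0.    0.017 0.   ] |mm| 8.4 deg 1.0
th 0.825 [-52.   0. 219.] rows 6 cm [-0.72  0.   -0.43] rad [-0.     0.017 -0.   ] |mm| 8.4 deg 1.0
th 1.0999999999999999 [ -9.   0. 246.] rows 6 cm [-0.78 -0.   -0.3 ] rad [0.    0.017 0.   ] |mm| 8.4 deg 1.0
th 1.3749999999999998 [ 39.   0. 260.] rows 6 cm [-0.82  0.   -0.17] rad [ 0.     0.017 -0.   ] |mm| 8.4 deg 1.0
th 1.65 [ 89.   0. 260.] rows 6 cm [-0.84  0.   -0.03] rad [ 0.     0.017 -0.   ] |mm| 8.4 deg 1.0
```

View pics/s4.png

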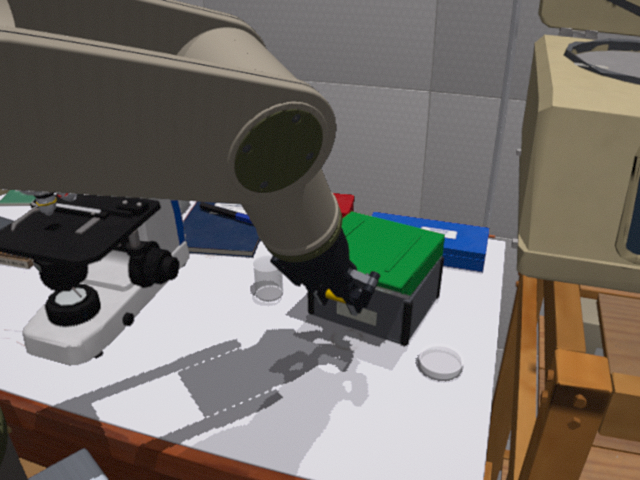

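The picture shows the lip held and raised at (335,295), with the lid still shut and the beaker and bottle clear. I'll start the swing with the first 6 rows, then check.

```bash
python3 -m handwheel '[[-0.3,-0.53,0,-0.65,0,0.017,0],[-0.3,-0.53,0,-0.65,0,0.017,0],[-0.3,-0.53,0,-0.65,0,0.017,0],[-0.3,-0.53,0,-0.65,0,0.017,0],[-0.3,-0.53,0,-0.65,0,0.017,0],[-0.3,-0.53,0,-0.65,0,0.017,0]]'
python3 - <<'E'
from h import *
incase()
s=snapshot('scene')
for q in ['paddle_lip','paddle_hinge']:
    for d in place_of(s,q)[:1]: print(q,d['conf'],'case',np.round(B.inv().apply(np.array(d['location'])-C),1))
T=np.linspace(0,1.65,7); L=np.linspace(31,-5,7)
arc(None,T[2],None,L[2],6,(183.3,10))
E
```

```text
time: 8.88
tool_pos: [484.9, 87.8, 136.0]
tcp_rot: [179.6, 24.9, -162.0]
ft_force: [9.8, 3.6, -6.7]
finger_gap: 38.8
grip_force: 41.4
case-frame tcp [-109.8   -0.5  136. ] tilt 24.9 y-axis [0.001 1.    0.007] gap 38.8 F [10.4  0.3 -6.7] grip 41.4 t 8.88
paddle_lip 0.66 case [-105.1   -1.1  131. ]
paddle_hinge 0.98 case [-63.3   1.6 138.5]
th 0.5499999999999999 [-86.   0. 182.] rows 6 cm [-0.65  0.01 -0.56] rad [ 0.001  0.018 -0.001] |mm| 8.5 deg 1.0
```

The pin has risen from 97 to about 138, so the lid is opening with the grip. I'll continue.

```bash
python3 -m handwheel '[[-0.3,-0.64,0,-0.55,0,0.017,0],[-0.3,-0.64,0,-0.55,0,0.017,0],[-0.3,-0.64,0,-0.55,0,0.017,0],[-0.3,-0.64,0,-0.55,0,0.017,0],[-0.3,-0.64,0,-0.55,0,0.017,0],[-0.3,-0.64,0,-0.55,0,0.017,0],[-0.3,-0.72,0,-0.43,0,0.017,0],[-0.3,-0.72,0,-0.43,0,0.017,0],[-0.3,-0.72,0,-0.43,0,0.017,0],[-0.3,-0.72,0,-0.43,0,0.017,0],[-0.3,-0.72,0,-0.43,0,0.017,0],[-0.3,-0.72,0,-0.43,0,0.017,0]]'
python3 - <<'E'
from h import *
incase()
s=snapshot('scene')
for q in ['paddle_hinge']:
    for d in place_of(s,q)[:1]: print(q,d['conf'],'case',np.round(B.inv().apply(np.array(d['location'])-C),1))
T=np.linspace(0,1.65,7); L=np.linspace(31,-5,7)
arc(None,T[4],None,L[4],6,(183.3,10))
E
```

```text
time: 10.03
tool_pos: [537.7, 105.1, 215.9]
tcp_rot: [179.5, 13.0, -162.0]
ft_force: [4.2, 2.5, -9.8]
finger_gap: 38.4
grip_force: 41.4
case-frame tcp [-54.1  -0.5 215.9] tilt 13.0 y-axis [0.001 1.    0.008] gap 38.4 F [ 4.8  1.1 -9.8] grip 41.4 t 10.03
paddle_hinge 0.59 case [ -8.5  -2.1 198.2]
th 1.0999999999999999 [ -9.   0. 246.] rows 6 cm [-0.8   0.01 -0.34] rad [ 0.001  0.018 -0.   ] |mm| 8.7 deg 1.0
```

```bash
python3 -m handwheel '[[-0.3,-0.8,0,-0.32,0,0.017,0],[-0.3,-0.8,0,-0.32,0,0.017,0],[-0.3,-0.8,0,-0.32,0,0.017,0],[-0.3,-0.8,0,-0.32,0,0.017,0],[-0.3,-0.8,0,-0.32,0,0.017,0],[-0.3,-0.8,0,-0.32,0,0.017,0],[-0.3,-0.82,0,-0.17,0,0.017,0],[-0.3,-0.82,0,-0.17,0,0.017,0],[-0.3,-0.82,0,-0.17,0,0.017,0],[-0.3,-0.82,0,-0.17,0,0.017,0],[-0.3,-0.82,0,-0.17,0,0.017,0],[-0.3,-0.82,0,-0.17,0,0.017,0]]'
python3 - <<'E'
from h import *
incase(); print(np.round(sense()['joint_pos'],1))
arc(None,1.68,None,-5,7,(183.3,10))
E
```

```text
time: 11.13
tool_pos: [624.3, 133.7, 256.8]
tcp_rot: [179.5, 1.1, -161.8]
ft_force: [-0.9, 2.9, -10.3]
finger_gap: 38.2
grip_force: 41.3
case-frame tcp [ 37.   -0.4 256.8] tilt 1.1 y-axis [0.    1.    0.009] gap 38.2 F [  0.1   3.  -10.3] grip 41.3 t 11.13
[   7.1   12.2   79.1    0.7   87.7 -101.1]
th 1.68 [ 95.   0. 259.] rows 7 cm [-0.83  0.01 -0.05] rad [ 0.001  0.015 -0.   ] |mm| 8.3 deg 0.9
```

```bash
python3 -m handwheel '[[-0.3,-0.83,0,-0.05,0,0.015,0],[-0.3,-0.83,0,-0.05,0,0.015,0],[-0.3,-0.83,0,-0.05,0,0.015,0],[-0.3,-0.83,0,-0.05,0,0.015,0],[-0.3,-0.83,0,-0.05,0,0.015,0],[-0.3,-0.83,0,-0.05,0,0.015,0],[-0.3,-0.83,0,-0.05,0,0.015,0],[-0.3,0,0,0,0,0,0]]'
python3 - <<'E'
from h import *
incase()
s=snapshot('scene'); save(s,'s5')
E
```

```text
time: 11.8
tool_pos: [679.8, 152.1, 259.2]
tcp_rot: [179.5, -4.9, -161.7]
ft_force: [-4.3, 3.9, -6.6]
finger_gap: 38.6
grip_force: 42.0
case-frame tcp [ 9.550e+01 -2.000e-01  2.592e+02] tilt -4.9 y-axis [-0.     1.     0.009] gap 38.6 F [-2.9  5.  -6.6] grip 42.0 t 11.8
```

View pics/s5.png

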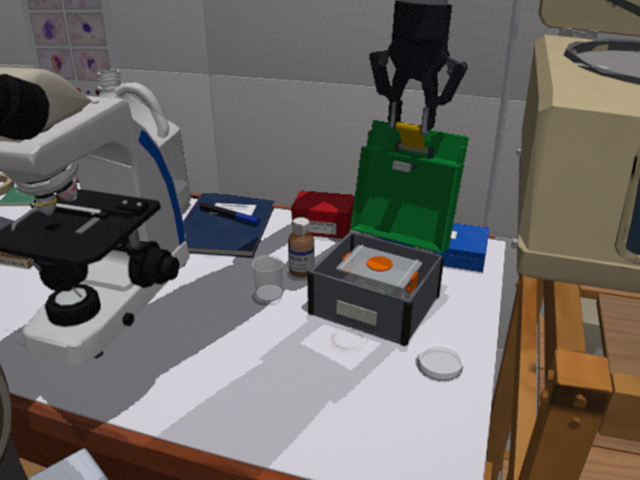

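The lid stands open past vertical (355–467, 125–245) with the lip held at (413,137), and the orange pad shows at (379,264). I'll release and go straight up.

```bash
python3 -m handwheel '[[0.6,0,0,0,0,0,0],[0.6,0,0,0,0,0,0],[0.6,0,0,0,0,0,0],[0.6,0,0,0,0,0,0],[0.6,0,0,-1.5,0,0,0],[0.6,0,0,-2.5,0,0,0],[0.6,0,0,-2.5,0,0,0],[0.6,0,0,-2.5,0,0,0]]'
python3 - <<'E'
from h import *
incase()
s=snapshot('scene')
for q in ['paddle_hinge','paddle_lip','cover_pad']:
    for d in place_of(s,q)[:1]: print(q,d['conf'],'case',np.round(B.inv().apply(np.array(d['location'])-C),1))
s=snapshot('top')
for d in place_of(s,'cover_pad')[:1]: print('top',d['conf'],'case',np.round(B.inv().apply(np.array(d['location'])-C),1))
E
```

```text
time: 12.52
tool_pos: [688.1, 152.6, 353.6]
tcp_rot: [179.6, -4.5, -161.8]
ft_force: [1.2, 0.5, 0.3]
finger_gap: 68.8
grip_force: 0.0
case-frame tcp [103.5  -2.4 353.6] tilt -4.5 y-axis [0.001 1.    0.006] gap 68.8 F [1.3 0.1 0.3] grip 0.0 t 12.52
paddle_hinge 0.71 case [115.6   2.9 207. ]
paddle_lip 0.98 case [ 83.5  -0.4 237.4]
cover_pad 0.65 case [12.  -3.2 74.3]
```

```bash
python3 - <<'E'
from h import *
a=tgt(0,[5,0,340]); b=tgt(0,[8,0,120])
steps(*a,5); steps(*b,9,*a)
E
```

```text
rows 5 cm [1.95 0.04 0.31] rad [ 0.001 -0.016 -0.   ] |mm| 19.8 deg 0.9
rows 9 cm [-0.03  0.    2.44] rad [0. 0. 0.] |mm| 24.4 deg 0.0
```

```bash
python3 -m handwheel '[[-1,1.95,0.04,0.31,0.001,-0.016,0],[-1,1.95,0.04,0.31,0.001,-0.016,0],[-1,1.95,0.04,0.31,0.001,-0.016,0],[-1,1.95,0.04,0.31,0.001,-0.016,0],[-1,1.95,0.04,0.31,0.001,-0.016,0],[-1,0,0,0,0,0,0],[-1,0,0,2.4,0,0,0],[-1,0,0,2.4,0,0,0],[-1,0,0,2.4,0,0,0],[-1,0,0,2.4,0,0,0]]'
python3 - <<'E'
from h import *
incase()
s=snapshot('wrist'); save(s,'w6')
for d in place_of(s,'cover_pad')[:1]: print('wrist',d['conf'],'case',np.round(B.inv().apply(np.array(d['location'])-C),1))
im=s['image'].astype(int); m=((im[...,0]>150)&(im[...,1]>50)&(im[...,1]<150)&(im[...,2]<70)).astype('u1')
n,l,st,ce=cv2.connectedComponentsWithStats(m); k=1+np.argmax(st[1:,4]); print(st[k],ce[k],'case',np.round(B.inv().apply(onz(s,[ce[k]],71.5)[0]-C),1))
steps(*tgt(0,[8,0,110]),6)
E
```

```text
time: 13.65
tool_pos: [594.1, 124.4, 242.8]
tcp_rot: [179.9, 0.0, -161.8]
ft_force: [0.5, 0.5, 0.4]
finger_gap: -0.2
grip_force: 0.0
case-frame tcp [5.500e+00 2.000e-01 2.428e+02] tilt 0.0 y-axis [0.001 1.    0.002] gap -0.2 F [0.7 0.3 0.4] grip 0.0 t 13.65
wrist 0.68 case [ 5.6  0.1 70.9]
[ 104  216   75  156 2652] [140.86840121 293.13838612] case [  69.5 -162.    71.5]
rows 6 cm [-0.1  -0.02  2.14] rad [ 0.001 -0.001 -0.   ] |mm| 21.4 deg 0.1
```

View pics/w6.png

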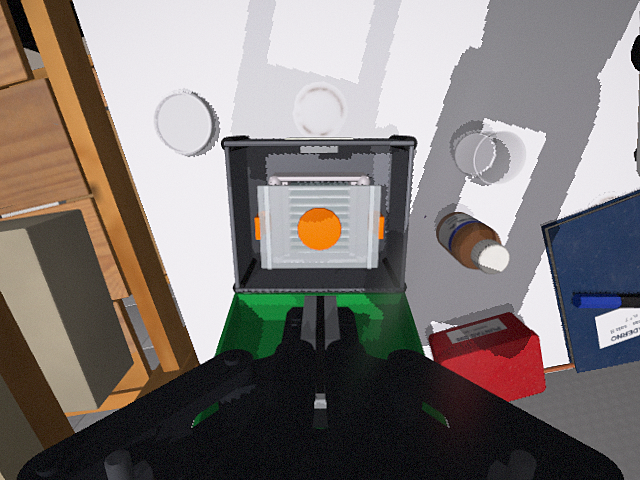

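The pad is at (320,229), in the middle of the cover, with the shut fingers at u=320. I'll convert that pixel and descend.

```bash
python3 - <<'E'
from h import *
s=snapshot('wrist'); print(np.round(B.inv().apply(onz(s,[(320,229)],71.5)[0]-C),1))
E
python3 -m handwheel '[[-1,-0.05,0,2.1,0,0,0],[-1,-0.05,0,2.1,0,0,0],[-1,-0.05,0,2.1,0,0,0],[-1,-0.05,0,2.1,0,0,0],[-1,0,0,2.1,0,0,0],[-1,0,0,2.1,0,0,0],[-1,0,0,1.0,0,0,0],[-1,0,0,0.4,0,0,0],[-1,0,0,0,0,0,0]]'
python3 -c "
from h import *
incase()"
```

```text
[ 4.3  1.2 71.5]
time: 14.55
tool_pos: [596.6, 125.3, 105.1]
tcp_rot: [179.9, 0.0, -161.8]
ft_force: [0.6, 0.6, 0.8]
finger_gap: -0.3
grip_force: 0.0
case-frame tcp [  8.1   0.3 105.1] tilt 0.0 y-axis [0.001 1.    0.002] gap -0.3 F [0.8 0.4 0.8] grip 0.0 t 14.55
```

```bash
python3 -m handwheel '[[-1,0.15,0,0.4,0,0,0],[-1,0,0,0.4,0,0,0],[-1,0,0,0.4,0,0,0],[-1,0,0,0.3,0,0,0],[-1,0,0,0.2,0,0,0],[-1,0,0,0.2,0,0,0],[-1,0,0,0,0,0,0]]'
python3 -m handwheel '[[-1,0,0,0.2,0,0,0],[-1,0,0,0.2,0,0,0],[-1,0,0,0,0,0,0]]'
```

```text
time: 15.13
tool_pos: [595.0, 124.9, 86.3]
tcp_rot: [179.9, 0.1, -161.8]
ft_force: [-1.4, -0.2, 3.2]
finger_gap: -0.2
grip_force: 1.5
time: 15.38
tool_pos: [595.1, 124.9, 82.5]
tcp_rot: [179.9, 0.1, -161.8]
ft_force: [-3.3, -1.3, 5.3]
finger_gap: -0.2
grip_force: 2.8
```

```bash
for i in 1 2 3; do python3 -m handwheel '[[-1,0,0,0.15,0,0,0],[-1,0,0,0.15,0,0,0],[-1,0,0,0,0,0,0]]' | grep -E 'time|tool_pos|ft_'; done
```

```text
time: 15.63
tool_pos: [595.1, 124.9, 79.1]
ft_force: [0.3, -0.4, 2.6]
time: 15.88
tool_pos: [595.3, 124.9, 78.4]
ft_force: [-11.5, -2.1, 22.2]
time: 16.13
tool_pos: [595.4, 124.9, 78.2]
ft_force: [-23.8, -4.0, 43.1]
```

It snapped, then hit a hard stop at z≈78.3, about 10 mm below first contact. I'll back off, rise and check.

```bash
python3 -m handwheel '[[-1,0,0,-0.3,0,0,0],[-1,0,0,-1,0,0,0],[-1,0,0,-2.5,0,0,0],[-1,0,0,-2.5,0,0,0],[-1,0,0,-2.5,0,0,0],[-1,0,0,-2.5,0,0,0],[-1,0,0,-2.5,0,0,0],[-1,0,0,-2.5,0,0,0],[-1,0.5,0,-2.5,0,0,0],[-1,0.5,0,-2.5,0,0,0],[-1,0,0,0,0,0,0]]'
python3 - <<'E'
from h import *
incase()
s=snapshot('scene'); save(s,'s7')
for q in ['paddle_hinge','paddle_lip','cover_pad','stain_bottle','beaker','dish']:
    for d in place_of(s,q)[:1]: print(q,d['conf'],np.round(d['location']),'case',np.round(B.inv().apply(np.array(d['location'])-C),1))
E
```

```text
time: 17.05
tool_pos: [587.2, 121.5, 292.7]
tcp_rot: [-180.0, 0.6, -161.8]
ft_force: [0.9, 0.5, 0.8]
finger_gap: -0.2
grip_force: 0.0
case-frame tcp [ -2.   -0.3 292.7] tilt 0.6 y-axis [ 0.001  1.    -0.   ] gap -0.2 F [1.  0.2 0.8] grip 0.0 t 17.05
paddle_hinge 0.57 [698. 158. 206.] case [114.4  -0.5 206.1]
paddle_lip 0.8 [668. 150. 238.] case [ 83.6   1.3 237.7]
cover_pad 0.97 [599. 124.  66.] case [10.1 -1.7 65.8]
beaker 0.97 [495. 250.  -1.] case [-49.1 150.7  -1.1]
dish 0.58 [553. -26.   2.] case [ -81.  -129.8    1.7]
```

View pics/s7.png

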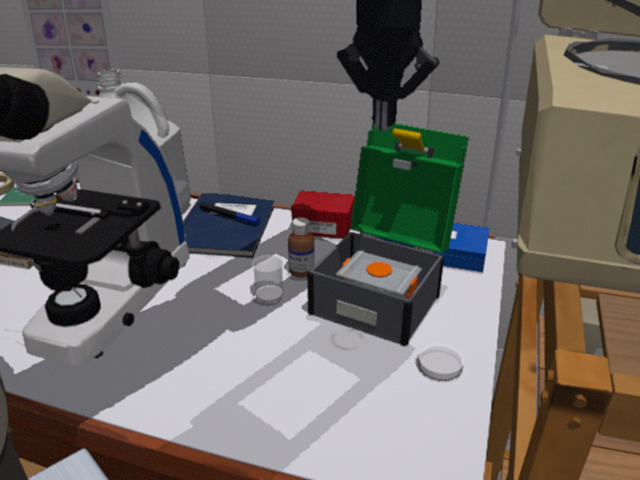

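The lid stands open, the lip is sprung back at (408,140), the pad is lower (379,269, about 8 mm down from before), and nothing beside the case has moved.

```bash
python3 -c "
from bench import *
print(hand_in())"
```

```text
the job is handed in; nothing more can be done
None
```

I handed the job in at about 17 s: the lid stands open at its stop, the paddle has sprung back, the inner cover was pressed past the snap to its hard stop, and the bottle, beaker and dish look undisturbed; the hand-in gave no verdict.

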